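# Switch the line and set the throttle valve two turns open

## Robot

A 7-joint arm with a two-finger parallel gripper is mounted at the origin on the work surface. World frame = base frame: x ahead of the robot, y to its left, z up, the work surface at z = 0. Lengths are in m, angles in rad, forces in N, time in s.
With the tool pointing down it reaches from about 0.425 to 0.925 m from the base axis. Payload 6.8 kg.
Tool frame: the origin (TCP) lies at the very end of the fingers, on their centre line; the grasp point (between the pads) lies 19 mm behind it (bot.grip_depth is the distance from the TCP to the grasp point, in m); z points along the fingers, y is the direction in which the jaws open and shut (so a half turn about z gives the same grasp; the last joint's range is limited). The gripper opens to 85 mm and grips with 20 to 120 N. Pads are 22 mm wide; open, the fingers measure 114 mm over their backs; the gripper's body (76 mm by 85 mm) begins 54 mm behind the grasp point. The pads swing forward as they close: fully open they stand 13 mm farther back than shut.
Start: joints at [-1.326, 0.477, 0.022, 1.555, -0.011, 1.109, -0.083], TCP at [0.233, 0.633, 0.231] pointing down, gripper open.
Joint ranges: [-2.96, 2.96], [-0.34, 2.1], [-1.41, 1.46], [0.24, 2.44], [-1.37, 4.51], [0.17, 1.92], [-2.96, 2.96]. Speed limits (rad/s): [2.39, 2.39, 3.14, 3.14, 3.14, 3.14, 3.14].

## Interface

Orientations are given as a unit quaternion [w, x, y, z].
In Python, from station import bot gives the robot as it stands.
- The arm moves only by the tool step_arm, never from a script. Its argument "increments" is a list of rows, each a list of 7 numbers: the shift along the world's x, y, z in m, then the turn, a rotation vector about the world's x, y, z in degrees, then the gripper command: -1 is fully open, 1 is shut, values between are in proportion. In form: [[dx, dy, dz, rx, ry, rz, fingers], ...]. A call has 1 to 10 rows; each row is the pose to reach, as a shift and turn from the pose commanded when the call began; what a row does not reach only later rows make up. A row lasts 1/12 s, in which the tool goes at most 41.7 mm and 7.16 degrees, less where a joint would pass 70% of its speed; a pose out of reach is approached as far as the arm can. A call with a gripper value outside its range is refused whole. The fingers move at their own pace and stop on an object; "force" is the grip in N (left out, the last holds). Time passes only in rows, so rows that repeat a pose let the fingers close. It gives the time, the measured TCP pose, the force and the opening at its end, in the units of the state.
- bot.get_obs(): the state, without advancing time (a new reading comes with each control period).
- bot.read_camera(name): name is "scene" or "top"; returns a dict with "color" (384x512x3 uint8, red, green, blue), "intrinsics" (3x3 intrinsics, pixels), "extrinsics" (4x4, takes a point from camera to world coordinates). Camera axes: x right, y up, looking along -z (the intrinsics and any distortion apply to the point x, -y, -z); pixel columns grow to the right and rows downward; lengths in m; the calibration is good to about 2 mm. A picture is of the moment at which its call begins. There is no depth.
- bot.hand_in(): hands the job in, once; it reports no verdict.
Trained networks look in the newest picture that a camera, given by its name, has taken for a name from the list of things; names that differ only in an ending like _2 or _b are one class to them, and where a whole thing is asked for, a point or a joint stands for the part that bears it (a point fixed in the world has none). Each returns a list of dicts, best first, with "conf" (0 to 1); they miss things now and then, are a little off and sometimes report something else, mostly with a low value. They report only what shows in the picture. A call takes as long as a camera call.
- bot.recognise(thing, camera): "location" ([column, row] as shares, 0 to 1, of the picture: columns of its width, rows of its height, amid what is visible of it).
- bot.place_of(thing, camera): "location" ([column, row] as shares, 0 to 1, of the picture: columns of its width, rows of its height: a listed point, or the origin of a listed thing).
The state is a dict: "t": time; "q": joint angles; "joint_vel": joint speeds; "joint_torque": joint torques, N m; "eef_pos": TCP position; "tool_rot": TCP orientation; "contact_force": force on the tool from outside, world axes, zero at the start; "torque": the same for the moment, N m; "gripper_width": opening from 0.0 (shut) to 1.0 (fully open).
Only numpy, scipy, OpenCV 4.12 (cv2) and the standard library are available. Lean on these libraries where they do the work, as an engineer would, in place of code of your own. Each camera call takes 0.05 s, during which the arm holds its last target.

## Task

On the lab bench, first push the black selector grip along its track all the way to the end stop beside the brass port. Then turn the large handwheel by its upright steel handle clockwise (seen from above) until it is shut against its stop, and back it off exactly two full turns anticlockwise. Finish while still gripping the handle there, wheel standing still; leave the amber jar and the covered dish that stand between the stations undisturbed.

Things in the scene. Friction and masses are not known exactly. Their poses are not given: they have to be found in the camera images.
- valve_unit: Throttle valve station, fixed to the bench: aluminium block 180 x 50 mm, 46 mm high, on a 200 x 74 mm steel plate. Origin on the bench surface straight under the large handwheel's axis; x runs along the block towards its other end, where, 110 mm from the origin, a small plain black cap without a handle (36 mm wide, top at 72 mm) stands and is not used; z up. The block reaches from x = -55 to 145 mm. It can stand left or right of the selector station, turned up to 0.5 rad.
- wheel_axis (a point): Point on the vertical axis of the large black three-spoke handwheel, in the middle of its rim's thickness, 110 mm above the bench. Rim 100 mm across outside, 16 mm thick, its top at 118 mm; the wheel does not rise as it turns.
- handle: Upright steel handle on the wheel's rim: a round post 22 mm across and 47 mm tall that spins freely on its own pin, so it can be gripped from above and carried round with the gripper's heading kept fixed. Origin on its own axis at its foot, 118 mm above the bench (top at 165 mm), 42 mm from the wheel's axis. z up.
- valve (a joint): Turning angle of the large handwheel in rad: 0 = shut against its hard stop, grows as it opens anticlockwise seen from above, counting on over several turns (one turn = 6.283); hard stop at 21. Starts between 2.5 and 9. Turning it takes about 0.1 N m (2 to 4 N at the handle); it stays where it is left.
- selector_unit: Line selector station, fixed to the bench: aluminium block 60 x 170 mm, 42 mm high, on an 85 x 190 mm steel plate, with a raised track (top at 48 mm) between two end stops (inner faces 60 mm either side of the centre, top at 56 mm) that the shoe of the grip meets. Origin on the bench surface under the block's centre; y runs along the track towards the end with the round brass port that sticks out 28 mm; z up. Turned up to 0.5 rad.
- selector_top (a point): Centre of the top of the black selector grip, 92 mm above the bench. The upper part of the grip is 24 mm wide across the track (x of selector_unit), 18 mm along it, and 34 mm tall; below it lies a shoe 26 x 30 mm (30 along the track), 12 mm tall.
- selector (a joint): Travel of the selector grip in m: 0 at the end stop away from the brass port, 0.090 fully home at the end stop beside the port, moving along +y of selector_unit. Starts between 0 and 0.035. Sliding takes about 3 to 4 N; it stays where it is left.
- jar: Loose amber jar, 56 mm wide, 75 mm tall, between the stations; origin under its centre. Bystander.
- dish: Loose clear covered dish, 90 mm wide, 16 mm tall, between the stations; origin under its centre. Bystander.

How it is judged:
By the outcome, as a careful person would: the job done as asked, in the order asked, and still so for the second after the job is handed in, while the arm keeps its last pose, push and grip.
It also fails if it takes over 64 s, if anything falls off the work surface, if the arm or the gripper's body presses on something with over 40 N, if the wrist force passes 120 N, or if a joint passes its speed limit or range.

## Working session

There is one attempt and no reset: what is moved stays moved. The work goes in short steps, Python scripts to look and compute and a tool call to move; the robot and the scene stay as the last step left them, time stands still between calls to the robot, and variables do not carry over. Pictures are saved under pics/ and viewed, and the job is handed in when it is done.

Besides the shell and the picture viewer there is one more tool, called after "Emit:" as a command line: name --pt "numbers of a row" for each row, then --argument value for the rest. step_arm: Moves the arm, as the interface text tells. Its arguments: {"type":"object","properties":{"increments":{"type":"array","items":{"type":"array","items":{"type":"number"}}},"force":{"type":"number"}},"required":["increments"]}

```bash
mkdir -p pics; ls
python3 - <<'E'
from station import bot
import cv2
o=bot.get_obs(); print({k:(v if not hasattr(v,'round') else v.round(3) if k!='t' else v) for k,v in o.items()})
for c in ("scene","top"):
    r=bot.read_camera(c); cv2.imwrite(f"pics/{c}0.png",r["color"][:,:,::-1]); print(r["intrinsics"],r["extrinsics"],[k for k in r])
    for t in ["valve_unit","wheel_axis","handle","selector_unit","selector_top","jar","dish"]:
        print(c,t,[( (round(d["location"][0]*512,1),round(d["location"][1]*384,1)),round(d["conf"],2)) for d in bot.place_of(t,c)][:3])
E
```

```text
pics
{'t': 0.0, 'q': array([-1.326,  0.478,  0.022,  1.556, -0.011,  1.109, -0.083]), 'joint_vel': array([ 0.   ,  0.   ,  0.001,  0.   , -0.   , -0.002,  0.   ]), 'joint_torque': array([-1.0000e-03, -5.9643e+01,  1.6070e+00, -2.8121e+01,  1.2000e-02,
        9.0000e-03, -0.0000e+00]), 'eef_pos': array([0.233, 0.633, 0.23 ]), 'tool_rot': array([-0.   ,  0.175,  0.984, -0.001]), 'contact_force': array([-0.214, -0.433, -0.01 ]), 'torque': array([-0.004, -0.044,  0.005]), 'gripper_width': 1.0020248977220412}
[[436.73298439   0.         253.96368678]
 [  0.         436.73298439 191.33495351]
 [  0.           0.           1.        ]] [[-0.90164763 -0.22228819  0.37097105  0.881718  ]
 [ 0.43246931 -0.46614114  0.77180485  0.67143229]
 [ 0.00136176  0.85632961  0.51642788  0.56067149]
 [ 0.          0.          0.          1.        ]] ['color', 'intrinsics', 'extrinsics']
scene valve_unit [((228.1, 193.0), 0.68)]
scene wheel_axis [((234.2, 152.8), 0.94)]
scene handle [((248.7, 145.8), 0.5)]
scene selector_unit [((278.9, 291.9), 0.83)]
scene selector_top [((273.5, 242.1), 0.69)]
scene jar [((303.5, 222.8), 0.57)]
scene dish [((235.1, 240.9), 0.96)]
[[467.35518248   0.         259.76461793]
 [  0.         467.35518248 194.44018905]
 [  0.           0.           1.        ]] [[ 8.83290773e-02  9.74987948e-01 -2.03952142e-01  3.54602488e-01]
 [-9.96090633e-01  8.62122666e-02 -1.92586634e-02  5.17131078e-04]
 [-1.19378825e-03  2.04855918e-01  9.78791412e-01  9.07534764e-01]
 [ 0.00000000e+00  0.00000000e+00  0.00000000e+00  1.00000000e+00]] ['color', 'intrinsics', 'extrinsics']
top valve_unit [((362.6, 214.0), 0.66)]
top wheel_axis [((376.1, 198.8), 0.58)]
top handle [((373.0, 225.3), 0.71), ((271.1, 172.3), 0.23)]
top selector_unit [((187.8, 167.2), 0.93)]
top selector_top [((193.3, 153.2), 0.5)]
top jar [((259.3, 247.7), 0.88)]
top dish [((271.4, 171.3), 0.59), ((259.5, 246.8), 0.29)]
```

View pics/scene0.png

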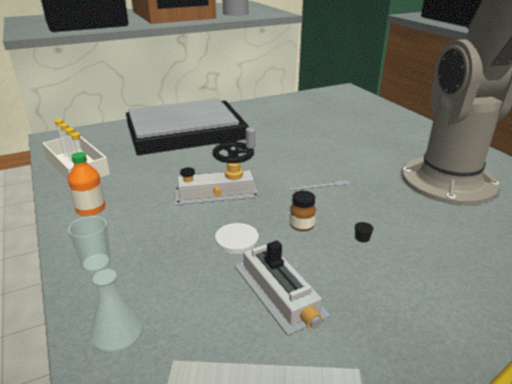

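View pics/top0.png

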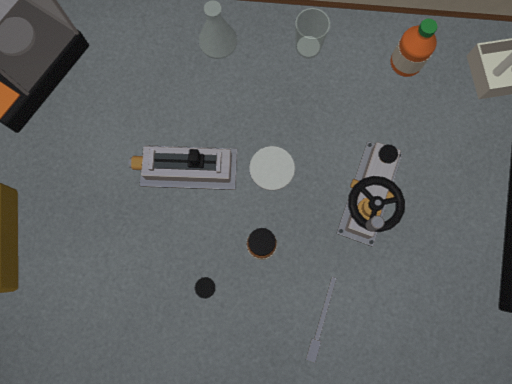

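```bash
cat > h.py <<'E'
from station import bot
import numpy as np, cv2
from scipy.optimize import least_squares
def cams():
    return {c:bot.read_camera(c) for c in ("scene","top")}
def proj(r,P):
    E=r["extrinsics"];K=r["intrinsics"];p=E[:3,:3].T@(np.asarray(P)-E[:3,3]);p=np.array([p[0],-p[1],-p[2]]);u=K@p;return u[:2]/u[2]
def ray(r,uv,z):
    E=r["extrinsics"];K=r["intrinsics"];d=np.linalg.inv(K)@[uv[0],uv[1],1];d=E[:3,:3]@[d[0],-d[1],-d[2]];o=E[:3,3];return o+d*(z-o[2])/d[2]
E
python3 - <<'E'
from h import *
R=cams()
Z=dict(valve_unit=0,wheel_axis=.110,handle=.118,selector_unit=0,selector_top=.092,jar=0,dish=0)
for c in R:
    for t in Z:
        for d in bot.place_of(t,c)[:2]:
            uv=np.array(d["location"])*[512,384]; print(c,t,round(d["conf"],2),ray(R[c],uv,Z[t]).round(4))
E
```

```text
scene valve_unit 0.93 [ 0.5364 -0.1903  0.    ]
scene wheel_axis 0.83 [ 0.5196 -0.169   0.11  ]
scene wheel_axis 0.3 [0.6463 0.2635 0.11  ]
scene handle 0.49 [ 0.4804 -0.1791  0.118 ]
scene handle 0.2 [0.6491 0.2709 0.118 ]
scene selector_unit 0.6 [0.5302 0.0394 0.    ]
scene selector_unit 0.55 [0.5913 0.1602 0.    ]
scene selector_top 0.72 [0.5872 0.1372 0.092 ]
scene jar 0.82 [ 0.4399 -0.0014  0.    ]
scene dish 0.72 [ 0.5955 -0.0034  0.    ]
scene dish 0.42 [ 0.5336 -0.187   0.    ]
top valve_unit 0.77 [ 0.5227 -0.1855  0.    ]
top wheel_axis 0.91 [ 0.5274 -0.1888  0.11  ]
top handle 0.74 [ 0.4836 -0.1747  0.118 ]
top selector_unit 0.78 [0.5843 0.1638 0.    ]
top selector_top 0.77 [0.5874 0.1418 0.092 ]
top jar 0.9 [0.4362 0.0019 0.    ]
top dish 0.97 [ 0.5955 -0.0013  0.    ]
top dish 0.71 [0.5885 0.1699 0.    ]
```

```bash
cat >> h.py <<'E'
def rz(a): return np.array([[np.cos(a),-np.sin(a)],[np.sin(a),np.cos(a)]])
def box(x0,x1,y0,y1,z): return [(x0,y0,z),(x1,y0,z),(x1,y1,z),(x0,y1,z)]
def circ(cx,cy,r,z,n=40): return [(cx+r*np.cos(t),cy+r*np.sin(t),z) for t in np.linspace(0,2*np.pi,n,endpoint=False)]
def draw(img,r,pose,polys,s,off,col=(0,0,255)):
    for pl in polys:
        P=np.array([ (proj(r,[*(rz(pose[2])@p[:2]+pose[:2]),p[2]])-off+.5)*s for p in pl])
        cv2.polylines(img,[P.astype(int)],True,col,1,cv2.LINE_AA)
E
cat > ov.py <<'E'
from h import *
import sys
def run(sel,val,hand,tag,s0):
    R=cams()
    S=[box(-.0425,.0425,-.095,.095,0.003),box(-.03,.03,-.085,.085,.042),box(-.012,.012,s0-.054,s0-.036,.092)]
    V=[box(-.055,.145,-.037,.037,0.003),box(-.045,.135,-.025,.025,.046),circ(.11,0,.018,.072),circ(0,0,.05,.118)]
    for c,(u,v,w,h) in {"scene":(160,120,180,220),"top":(120,120,300,140)}.items():
        s=800//w if c=="top" else 3
        s=2.6 if c=="top" else 2.7
        im=R[c]["color"][v:v+h,u:u+w,::-1]; im=cv2.resize(im,None,fx=s,fy=s,interpolation=cv2.INTER_CUBIC)
        draw(im,R[c],sel,S,s,np.array([u,v])); draw(im,R[c],val,V,s,np.array([u,v]),(0,255,0))
        draw(im,R[c],[*hand,0],[circ(0,0,.011,.165)],s,np.array([u,v]),(255,0,0))
        cv2.imwrite(f"pics/{c}_{tag}.png",im)
E
python3 - <<'E'
from ov import *
R=cams()
# triangulate pts: net detections averaged
def tri(obs,z0):
    f=lambda p: np.concatenate([proj(R[c],[p[0],p[1],z0])-uv for c,uv in obs])
    r=least_squares(f,[.5,0]); return r.x,r.fun
# heading from top picture
a=ray(R["top"],(140,163),.02);b=ray(R["top"],(237,168),.02); print(a,b)
run((.586,.161,0.05),(.524,-.186,-.25),(.482,-.177),"a",.023)
E
```

```text
[0.58175854 0.2584107  0.02      ] [0.58843702 0.06719172 0.02      ]
```

View pics/top_a.png

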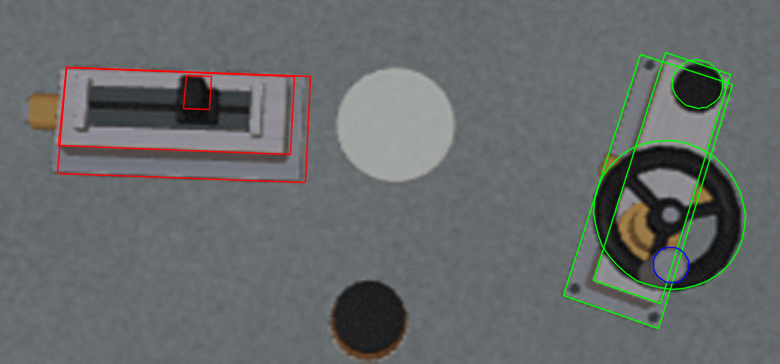

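View pics/scene_a.png

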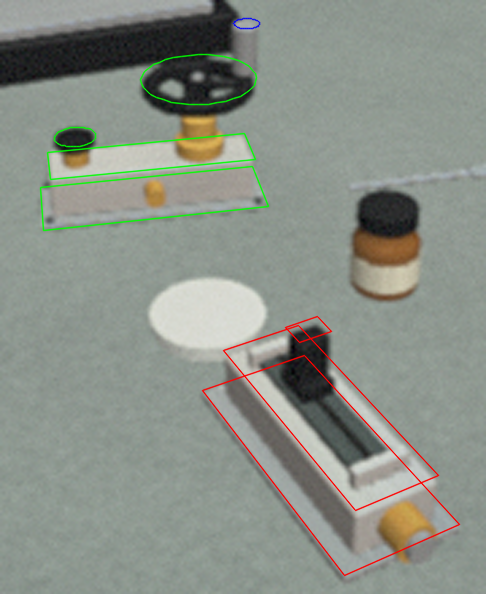

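Run:
```python
from h import *
R=cams()
for z in(0,.1,.2): print(z,ray(R["top"],(18,190),z).round(3),ray(R["top"],(18,290),z).round(3),ray(R["top"],(88,45),z).round(3),'scene',ray(R["scene"],(512,361),z).round(3),ray(R["scene"],(486,384),z).round(3))
```

```text
0 [0.51  0.498 0.   ] [0.318 0.46  0.   ] [0.835 0.411 0.   ] scene [0.342 0.45  0.   ] [0.41 0.46 0.  ]
0.1 [0.493 0.443 0.1  ] [0.322 0.41  0.1  ] [0.782 0.366 0.1  ] scene [0.438 0.489 0.1  ] [0.494 0.498 0.1  ]
0.2 [0.476 0.389 0.2  ] [0.326 0.359 0.2  ] [0.729 0.321 0.2  ] scene [0.534 0.529 0.2  ] [0.578 0.536 0.2  ]
```

Emit:
step_arm --pt "0.02 -0.028 0.015 0 0 -4 -1" --pt "0.04 -0.056 0.03 0 0 -9 -1" --pt "0.06 -0.084 0.04 0 0 -14 -1" --pt "0.082 -0.115 0.04 0 0 -19 -1" --pt "0.104 -0.146 0.04 0 0 -24 -1" --pt "0.127 -0.178 0.04 0 0 -28 -1" --pt "0.15 -0.21 0.04 0 0 -32 -1" --pt "0.173 -0.242 0.04 0 0 -36 -1" --pt "0.196 -0.274 0.04 0 0 -40 -1" --pt "0.22 -0.307 0.04 0 0 -44 -1"

```text
t: 2.73
eef_pos: [0.4539, 0.325, 0.2716]
tool_rot: [-0.0, 0.533, 0.846, 0.0]
contact_force: [1.2, 1.1, 0.5]
gripper_width: 1.004
```

Emit:
step_arm --pt "0.022 -0.031 0 0 0 -4 -1" --pt "0.045 -0.062 0 0 0 -8 -1" --pt "0.068 -0.094 0 0 0 -12 -1" --pt "0.09 -0.125 0 0 0 -16 -1" --pt "0.112 -0.156 0 0 0 -20 -1" --pt "0.128 -0.178 -0.02 0 0 -23.4 -1" --pt "0.134 -0.187 -0.05 0 0 -23.4 -1" --pt "0.134 -0.187 -0.08 0 0 -23.4 -1" --pt "0.134 -0.187 -0.11 0 0 -23.4 -1" --pt "0.134 -0.187 -0.12 0 0 -23.4 -1"

```text
t: 3.57
eef_pos: [0.5848, 0.1387, 0.1472]
tool_rot: [-0.001, 0.692, 0.722, -0.003]
contact_force: [-0.5, -0.4, 0.1]
gripper_width: 1.002
```

Run:
```python
from ov import *
run((.586,.161,0.05),(.524,-.186,-.25),(.482,-.177),"b",.023)
o=bot.get_obs();print(o["t"],o["eef_pos"].round(4),o["tool_rot"].round(4),o["contact_force"].round(2))
for c in ("scene","top"): print(c,[(np.array(d["location"])*[512,384],d["conf"]) for d in bot.place_of("selector_top",c)])
```

```text
3.6667 [0.5858 0.1393 0.1496] [-0.0009  0.6921  0.7218 -0.0019] [ 0.24 -0.03  0.82]
scene [(array([272.5888, 239.8848]), 0.72)]
top [(array([195.4816, 153.4848]), 0.74), (array([374.8864, 199.7952]), 0.6)]
```

View pics/scene_b.png

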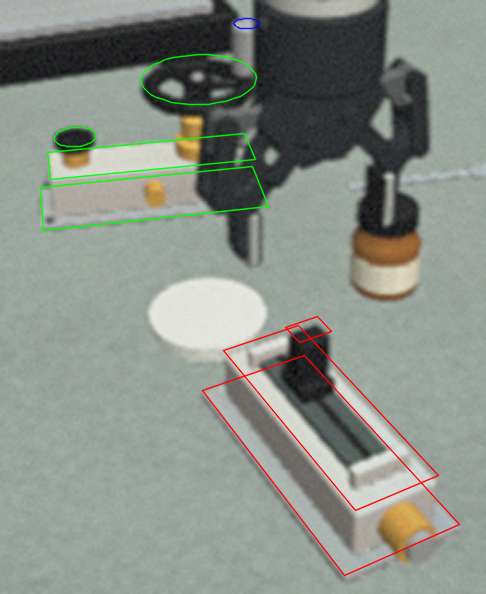

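View pics/top_b.png

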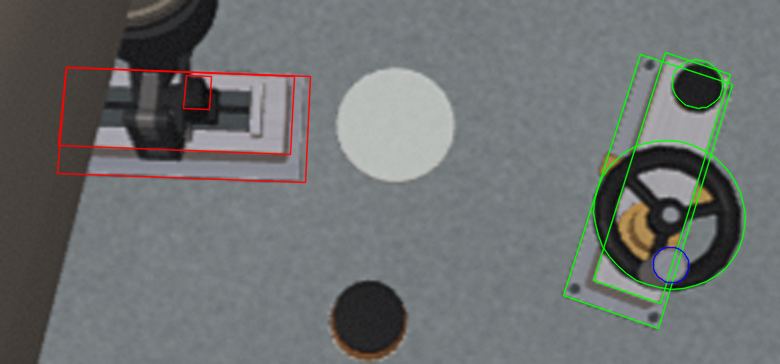

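Emit:
step_arm --pt "0 0 -0.025 0 0 0 -1" --pt "0 0 -0.05 0 0 0 -1" --pt "0 0 -0.07 0 0 0 -1" --pt "0 0 -0.082 0 0 0 -1" --pt "0 0 -0.082 0 0 0 0" --pt "0 0 -0.082 0 0 0 1" --pt "0 0 -0.082 0 0 0 1" --pt "0 0 -0.082 0 0 0 1" --pt "0 0 -0.082 0 0 0 1" --pt "0 0 -0.082 0 0 0 1" --force 40

```text
t: 4.6
eef_pos: [0.5893, 0.1397, 0.071]
tool_rot: [0.001, 0.692, 0.722, 0.002]
contact_force: [2.7, 0.6, 4.4]
gripper_width: 0.272
```

Run:
```python
from ov import *
run((.586,.161,0.05),(.524,-.186,-.25),(.482,-.177),"c",.023)
o=bot.get_obs();print(o["t"],o["eef_pos"].round(4),o["gripper_width"],o["contact_force"].round(2),o["torque"].round(2))
```

```text
4.7 [0.5893 0.1398 0.071 ] 0.27200371994585454 [2.74 0.36 6.3 ] [-0.01 -0.39  0.09]
```

View pics/scene_c.png

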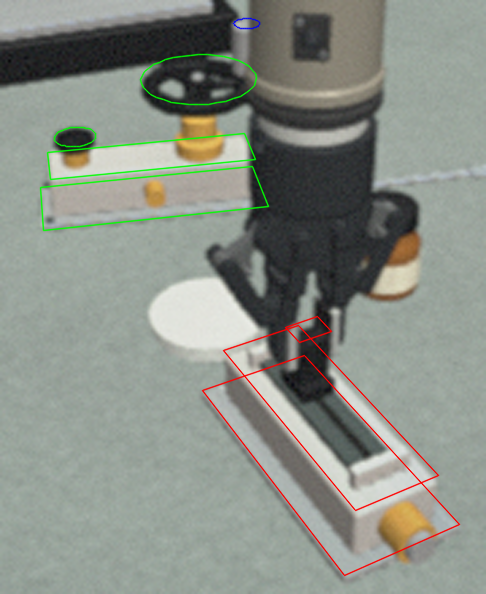

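Emit:
step_arm --pt "0.0015 0.006 0 0 0 0 1" --pt "0.001 0.013 0 0 0 0 1" --pt "0.0007 0.02 0 0 0 0 1" --pt "0.0004 0.027 0 0 0 0 1" --pt "0 0.034 0 0 0 0 1" --pt "-0.0003 0.04 0 0 0 0 1" --pt "-0.0006 0.046 0 0 0 0 1" --pt "-0.0009 0.052 0 0 0 0 1" --pt "-0.001 0.055 0 0 0 0 1" --pt "-0.001 0.055 0 0 0 0 1"

```text
t: 5.53
eef_pos: [0.5866, 0.1949, 0.071]
tool_rot: [-0.0, 0.692, 0.722, 0.0]
contact_force: [-2.3, -0.0, 11.8]
gripper_width: 0.272
```

Emit:
step_arm --pt "-0.0001 0.004 0 0 0 0 1" --pt "-0.0003 0.008 0 0 0 0 1" --pt "-0.0005 0.012 0 0 0 0 1" --pt "-0.0005 0.012 0 0 0 0 1"

```text
t: 5.87
eef_pos: [0.586, 0.2059, 0.071]
tool_rot: [0.0, 0.692, 0.722, -0.0]
contact_force: [-3.7, -2.4, 11.7]
gripper_width: 0.268
```

Emit:
step_arm --pt "-0.0001 0.003 0 0 0 0 1" --pt "-0.0003 0.006 0 0 0 0 1" --pt "-0.0003 0.006 0 0 0 0 1"

```text
t: 6.12
eef_pos: [0.586, 0.2062, 0.071]
tool_rot: [0.002, 0.694, 0.72, -0.002]
contact_force: [-3.9, -13.4, 17.5]
gripper_width: 0.272
```

Emit:
step_arm --pt "0 0.003 0 0 0 0 1" --pt "0 0.005 0 0 0 0 1" --pt "0 0.005 0 0 0 0 1" --pt "0 0.005 0 0 0 0 1"

```text
t: 6.45
eef_pos: [0.586, 0.2065, 0.0709]
tool_rot: [0.003, 0.695, 0.719, -0.004]
contact_force: [-4.7, -22.9, 20.1]
gripper_width: 0.268
```

Run:
```python
from ov import *
run((.586,.161,0.05),(.524,-.186,-.25),(.482,-.177),"d",.09)
o=bot.get_obs();print(o["t"],o["eef_pos"].round(4),o["gripper_width"],o["contact_force"].round(2),o["torque"].round(2))
```

```text
6.55 [0.586  0.2065 0.071 ] 0.2704968723321012 [ -4.21 -22.51  18.65] [-4.74  1.21  0.34]
```

View pics/scene_d.png

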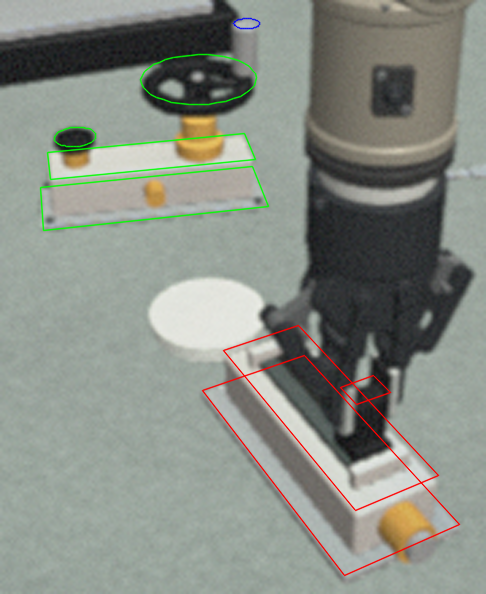

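Emit:
step_arm --pt "0 -0.004 0 0 0 0 1" --pt "0 -0.009 0 0 0 0 1" --pt "0 -0.009 0 0 0 0 0" --pt "0 -0.009 0 0 0 0 -1" --pt "0 -0.009 0 0 0 0 -1" --pt "0 -0.009 0 0 0 0 -1" --pt "0 -0.009 0 0 0 0 -1" --pt "0 -0.009 0.03 0 0 0 -1" --pt "0 -0.009 0.07 0 0 0 -1" --pt "0 -0.009 0.11 0 0 0 -1"

```text
t: 7.38
eef_pos: [0.5843, 0.2082, 0.1794]
tool_rot: [-0.0, 0.692, 0.722, -0.002]
contact_force: [0.5, 0.5, 0.8]
gripper_width: 0.998
```

Emit:
step_arm --pt "0 0 0.04 0 0 0 -1" --pt "-0.01 -0.04 0.06 0 0 0 -1" --pt "-0.02 -0.08 0.06 0 0 0 -1" --pt "-0.03 -0.12 0.06 0 0 5 -1" --pt "-0.04 -0.16 0.06 0 0 10 -1" --pt "-0.05 -0.2 0.06 0 0 15 -1" --pt "-0.06 -0.235 0.06 0 0 20 -1" --pt "-0.06 -0.235 0.06 0 0 20 -1"

```text
t: 8.05
eef_pos: [0.5228, -0.0356, 0.2397]
tool_rot: [0.0, 0.559, 0.829, -0.001]
contact_force: [-0.8, -1.7, -0.1]
gripper_width: 0.999
```

Run:
```python
from ov import *
run((.586,.161,0.05),(.524,-.186,-.25),(.482,-.177),"e",.09)
o=bot.get_obs();print(o["t"],o["eef_pos"].round(4),o["tool_rot"].round(3),o["q"].round(2),o["gripper_width"],o["contact_force"].round(2),o["torque"].round(2))
```

```text
8.15 [ 0.525  -0.0282  0.2395] [0.    0.558 0.83  0.   ] [-0.48  0.23  0.49  1.93 -0.13  1.01  0.46] 1.0018052539854176 [-0.53  1.09 -0.63] [ 0.   -0.02  0.04]
```

View pics/scene_e.png

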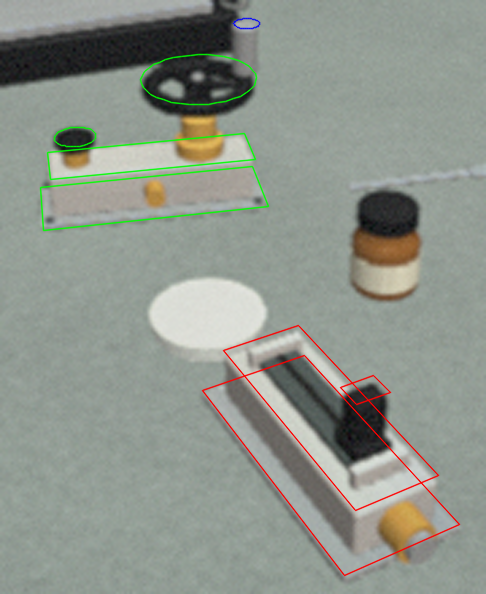

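View pics/top_e.png

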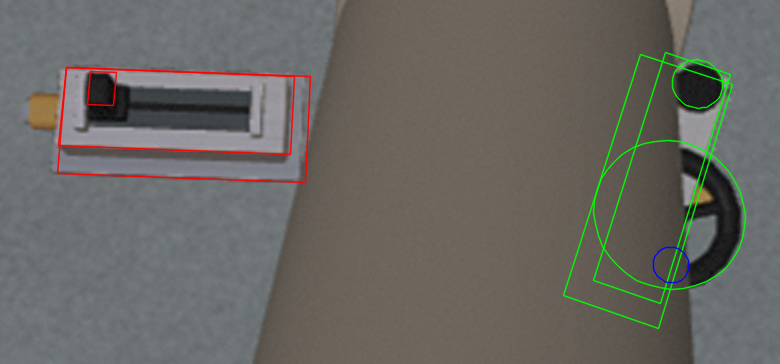

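Emit:
step_arm --pt "-0.01 -0.038 0 0 0 0 -1" --pt "-0.021 -0.076 0 0 0 0 -1" --pt "-0.032 -0.114 0 0 0 0 -1" --pt "-0.043 -0.15 0 0 0 0 -1" --pt "-0.043 -0.15 0 0 0 0 -1" --pt "-0.043 -0.15 0 0 0 0 -1"

```text
t: 8.65
eef_pos: [0.4825, -0.1772, 0.2393]
tool_rot: [0.0, 0.558, 0.83, -0.0]
contact_force: [0.9, -0.4, -0.3]
gripper_width: 1.005
```

Run:
```python
from ov import *
R=cams()["scene"]
o=bot.get_obs();print(o["t"],o["eef_pos"].round(4),o["q"].round(2))
u,v=190,70
im=cv2.resize(R["color"][v:v+140,u:u+120,::-1],None,fx=4,fy=4,interpolation=cv2.INTER_CUBIC)
draw(im,R,(.524,-.186,-.25),[circ(0,0,.05,.118),circ(0,0,.05,.102)],4,np.array([u,v]),(0,255,0))
draw(im,R,(.482,-.177,0),[circ(0,0,.011,.118),circ(0,0,.011,.165)],4,np.array([u,v]),(255,0,0))
draw(im,R,(*o["eef_pos"][:2],0),[circ(0,0,.003,o["eef_pos"][2])],4,np.array([u,v]),(0,0,255))
cv2.imwrite("pics/f.png",im)
```

```text
8.75 [ 0.4834 -0.1745  0.2391] [-0.26  0.22  0.57  1.96 -0.14  1.    0.77]
```

View pics/f.png

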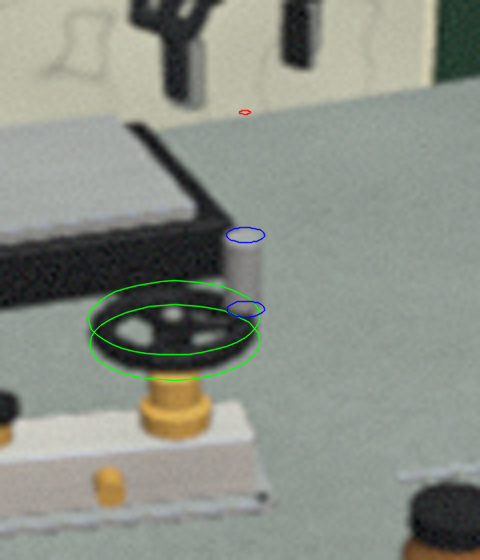

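Emit:
step_arm --pt "0 0 -0.035 0 0 0 -1" --pt "0 0 -0.07 0 0 0 -1" --pt "0 0 -0.095 0 0 0 -1" --pt "0 0 -0.112 0 0 0 -1" --pt "0 0 -0.112 0 0 0 -1"

```text
t: 9.17
eef_pos: [0.481, -0.1732, 0.1237]
tool_rot: [-0.003, 0.555, 0.832, -0.001]
contact_force: [-0.8, 0.3, -0.8]
gripper_width: 0.999
```

Emit:
step_arm --pt "0 0 0 0 0 0 0" --pt "0 0 0 0 0 0 1" --pt "0 0 0 0 0 0 1" --pt "0 0 0 0 0 0 1" --pt "0 0 0 0 0 0 1" --pt "0 0 0 0 0 0 1" --pt "0 0 0 0 0 0 1" --force 60

```text
t: 9.75
eef_pos: [0.483, -0.1766, 0.1283]
tool_rot: [0.001, 0.556, 0.831, 0.001]
contact_force: [-1.5, 1.8, 6.0]
gripper_width: 0.239
```

Run:
```python
from ov import *
R=cams()["scene"]
o=bot.get_obs();print(o["t"],o["eef_pos"].round(4),o["contact_force"].round(1),o["gripper_width"])
u,v=190,70
im=cv2.resize(R["color"][v:v+140,u:u+120,::-1],None,fx=4,fy=4,interpolation=cv2.INTER_CUBIC)
cv2.imwrite("pics/g.png",im)
```

```text
9.85 [ 0.4831 -0.1766  0.1283] [-1.5  1.7  6.6] 0.23876650018991621
```

View pics/g.png

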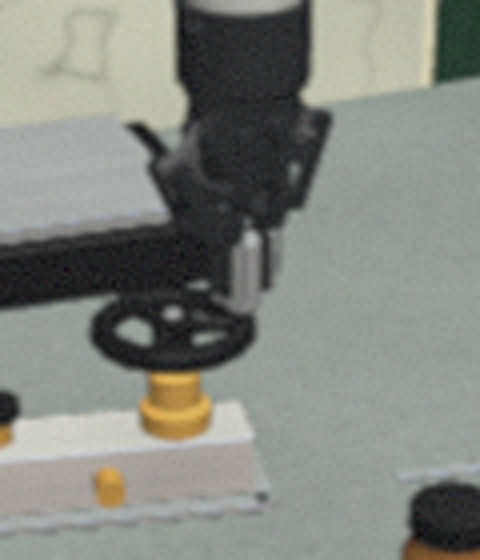

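```bash
cat > arc.py <<'E'
import sys,numpy as np,json
p0,step,n=map(float,sys.argv[1:4])  # deg
r=.042;a0=np.radians(p0)
print(json.dumps([[round(r*(np.cos(a)-np.cos(a0)),4),round(r*(np.sin(a)-np.sin(a0)),4),0,0,0,0,1] for a in [np.radians(p0+step*i) for i in range(1,int(n)+1)]]), 'end',p0+step*n)
E
python3 arc.py 167 -6 8;python3 arc.py 119 -8 10
```

```text
[[0.0012, 0.0042, 0, 0, 0, 0, 1], [0.0029, 0.0083, 0, 0, 0, 0, 1], [0.0049, 0.0122, 0, 0, 0, 0, 1], [0.0074, 0.0158, 0, 0, 0, 0, 1], [0.0102, 0.0192, 0, 0, 0, 0, 1], [0.0134, 0.0222, 0, 0, 0, 0, 1], [0.0168, 0.025, 0, 0, 0, 0, 1], [0.0206, 0.0273, 0, 0, 0, 0, 1]] end 119.0
[[0.0053, 0.0025, 0, 0, 0, 0, 1], [0.0109, 0.0042, 0, 0, 0, 0, 1], [0.0167, 0.0051, 0, 0, 0, 0, 1], [0.0226, 0.0052, 0, 0, 0, 0, 1], [0.0284, 0.0045, 0, 0, 0, 0, 1], [0.034, 0.003, 0, 0, 0, 0, 1], [0.0394, 0.0007, 0, 0, 0, 0, 1], [0.0445, -0.0023, 0, 0, 0, 0, 1], [0.049, -0.006, 0, 0, 0, 0, 1], [0.053, -0.0103, 0, 0, 0, 0, 1]] end 39.0
```

Emit:
step_arm --pt "0.0012 0.0042 0 0 0 0 1" --pt "0.0029 0.0083 0 0 0 0 1" --pt "0.0049 0.0122 0 0 0 0 1" --pt "0.0074 0.0158 0 0 0 0 1" --pt "0.0102 0.0192 0 0 0 0 1" --pt "0.0134 0.0222 0 0 0 0 1" --pt "0.0168 0.025 0 0 0 0 1" --pt "0.0206 0.0273 0 0 0 0 1"

```text
t: 10.52
eef_pos: [0.503, -0.1493, 0.1282]
tool_rot: [-0.0, 0.557, 0.831, 0.0]
contact_force: [-3.2, 0.6, 9.8]
gripper_width: 0.238
```

Emit:
step_arm --pt "0.0053 0.0025 0 0 0 0 1" --pt "0.0109 0.0042 0 0 0 0 1" --pt "0.0167 0.0051 0 0 0 0 1" --pt "0.0226 0.0052 0 0 0 0 1" --pt "0.0284 0.0045 0 0 0 0 1" --pt "0.034 0.003 0 0 0 0 1" --pt "0.0394 0.0007 0 0 0 0 1" --pt "0.0445 -0.0023 0 0 0 0 1" --pt "0.049 -0.006 0 0 0 0 1" --pt "0.053 -0.0103 0 0 0 0 1"

```text
t: 11.35
eef_pos: [0.5565, -0.159, 0.1283]
tool_rot: [-0.0, 0.556, 0.831, 0.001]
contact_force: [-3.5, 1.9, 7.9]
gripper_width: 0.242
```

```bash
python3 - <<'E'
from ov import *
R=cams()["scene"]
o=bot.get_obs();print(o["t"],o["eef_pos"].round(4),o["contact_force"].round(1),o["gripper_width"])
P=o["eef_pos"][:2]; 
for c in [(.5239,-.1859),(.5245,-.186)]:
    d=P-c; print(np.hypot(*d),np.degrees(np.arctan2(d[1],d[0])))
u,v=190,70
im=cv2.resize(R["color"][v:v+140,u:u+120,::-1],None,fx=4,fy=4,interpolation=cv2.INTER_CUBIC)
cv2.imwrite("pics/h.png",im)
E
python3 arc.py 39 -4 10
```

```text
11.45 [ 0.5573 -0.1601  0.1283] [ 0.8 -1.1  6.7] 0.23651243814861553
0.042225407369090626 37.6883577443923
0.04181411348629144 38.299438423239806
[[0.0018, -0.0023, 0, 0, 0, 0, 1], [0.0034, -0.0048, 0, 0, 0, 0, 1], [0.0048, -0.0074, 0, 0, 0, 0, 1], [0.006, -0.01, 0, 0, 0, 0, 1], [0.0071, -0.0128, 0, 0, 0, 0, 1], [0.0079, -0.0156, 0, 0, 0, 0, 1], [0.0086, -0.0184, 0, 0, 0, 0, 1], [0.009, -0.0213, 0, 0, 0, 0, 1], [0.0093, -0.0242, 0, 0, 0, 0, 1], [0.0094, -0.0272, 0, 0, 0, 0, 1]] end -1.0
```

View pics/h.png

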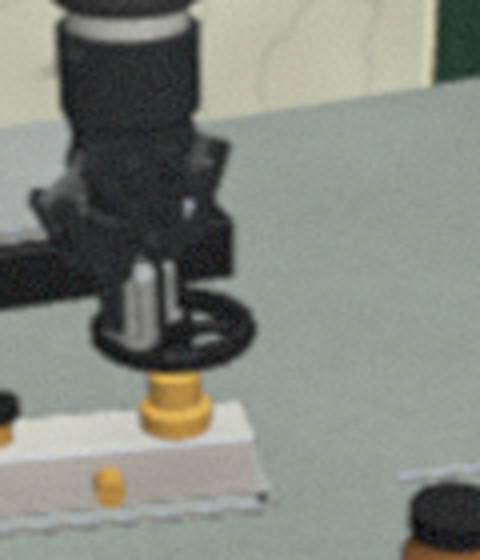

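```bash
for p in 39 9 -21 -51 -81 -111 -141 -171 -201 -231 -261 -291 ; do python3 arc.py $p -5 6; done
```

```text
[[0.0022, -0.0029, 0, 0, 0, 0, 1], [0.0041, -0.0061, 0, 0, 0, 0, 1], [0.0057, -0.0093, 0, 0, 0, 0, 1], [0.0071, -0.0128, 0, 0, 0, 0, 1], [0.0081, -0.0163, 0, 0, 0, 0, 1], [0.0088, -0.0199, 0, 0, 0, 0, 1]] end 9.0
[[0.0004, -0.0036, 0, 0, 0, 0, 1], [0.0005, -0.0073, 0, 0, 0, 0, 1], [0.0003, -0.011, 0, 0, 0, 0, 1], [-0.0003, -0.0146, 0, 0, 0, 0, 1], [-0.0011, -0.0181, 0, 0, 0, 0, 1], [-0.0023, -0.0216, 0, 0, 0, 0, 1]] end -21.0
[[-0.0015, -0.0034, 0, 0, 0, 0, 1], [-0.0032, -0.0066, 0, 0, 0, 0, 1], [-0.0052, -0.0096, 0, 0, 0, 0, 1], [-0.0075, -0.0125, 0, 0, 0, 0, 1], [-0.01, -0.0152, 0, 0, 0, 0, 1], [-0.0128, -0.0176, 0, 0, 0, 0, 1]] end -51.0
[[-0.0029, -0.0022, 0, 0, 0, 0, 1], [-0.0061, -0.0041, 0, 0, 0, 0, 1], [-0.0093, -0.0057, 0, 0, 0, 0, 1], [-0.0128, -0.0071, 0, 0, 0, 0, 1], [-0.0163, -0.0081, 0, 0, 0, 0, 1], [-0.0199, -0.0088, 0, 0, 0, 0, 1]] end -81.0
[[-0.0036, -0.0004, 0, 0, 0, 0, 1], [-0.0073, -0.0005, 0, 0, 0, 0, 1], [-0.011, -0.0003, 0, 0, 0, 0, 1], [-0.0146, 0.0003, 0, 0, 0, 0, 1], [-0.0181, 0.0011, 0, 0, 0, 0, 1], [-0.0216, 0.0023, 0, 0, 0, 0, 1]] end -111.0
[[-0.0034, 0
[... 773 characters left out ...]
152, 0, 0, 0, 0, 1], [0.0128, 0.0176, 0, 0, 0, 0, 1]] end -231.0
[[0.0029, 0.0022, 0, 0, 0, 0, 1], [0.0061, 0.0041, 0, 0, 0, 0, 1], [0.0093, 0.0057, 0, 0, 0, 0, 1], [0.0128, 0.0071, 0, 0, 0, 0, 1], [0.0163, 0.0081, 0, 0, 0, 0, 1], [0.0199, 0.0088, 0, 0, 0, 0, 1]] end -261.0
[[0.0036, 0.0004, 0, 0, 0, 0, 1], [0.0073, 0.0005, 0, 0, 0, 0, 1], [0.011, 0.0003, 0, 0, 0, 0, 1], [0.0146, -0.0003, 0, 0, 0, 0, 1], [0.0181, -0.0011, 0, 0, 0, 0, 1], [0.0216, -0.0023, 0, 0, 0, 0, 1]] end -291.0
[[0.0034, -0.0015, 0, 0, 0, 0, 1], [0.0066, -0.0032, 0, 0, 0, 0, 1], [0.0096, -0.0052, 0, 0, 0, 0, 1], [0.0125, -0.0075, 0, 0, 0, 0, 1], [0.0152, -0.01, 0, 0, 0, 0, 1], [0.0176, -0.0128, 0, 0, 0, 0, 1]] end -321.0
```

Emit:
step_arm --pt "0.0022 -0.0029 0 0 0 0 1" --pt "0.0041 -0.0061 0 0 0 0 1" --pt "0.0057 -0.0093 0 0 0 0 1" --pt "0.0071 -0.0128 0 0 0 0 1" --pt "0.0081 -0.0163 0 0 0 0 1" --pt "0.0088 -0.0199 0 0 0 0 1"

```text
t: 11.95
eef_pos: [0.5655, -0.1786, 0.1283]
tool_rot: [0.0, 0.556, 0.831, 0.001]
contact_force: [-2.0, 2.0, 7.7]
gripper_width: 0.24
```

Emit:
step_arm --pt "0.0004 -0.0036 0 0 0 0 1" --pt "0.0005 -0.0073 0 0 0 0 1" --pt "0.0003 -0.011 0 0 0 0 1" --pt "-0.0003 -0.0146 0 0 0 0 1" --pt "-0.0011 -0.0181 0 0 0 0 1" --pt "-0.0023 -0.0216 0 0 0 0 1"

```text
t: 12.45
eef_pos: [0.5645, -0.1972, 0.1283]
tool_rot: [-0.0, 0.556, 0.831, 0.003]
contact_force: [2.8, 15.6, 9.1]
gripper_width: 0.24
```

Emit:
step_arm --pt "-0.0007 -0.0017 0 0 0 0 1" --pt "-0.0007 -0.0017 0 0 0 0 1" --pt "-0.0007 -0.0017 0 0 0 0 1"

```text
t: 12.7
eef_pos: [0.5645, -0.1971, 0.1283]
tool_rot: [-0.001, 0.555, 0.832, 0.003]
contact_force: [2.4, 11.9, 8.3]
gripper_width: 0.235
```

Emit:
step_arm --pt "-0.0008 -0.0017 0 0 0 0 1" --pt "-0.0015 -0.0034 0 0 0 0 1" --pt "-0.0015 -0.0034 0 0 0 0 1"

```text
t: 12.95
eef_pos: [0.5644, -0.1973, 0.1283]
tool_rot: [-0.001, 0.554, 0.833, 0.005]
contact_force: [4.8, 18.8, 9.7]
gripper_width: 0.24
```

Run:
```python
from ov import *
R=cams()
for c,(u,v) in {"scene":(190,70),"top":(320,150)}.items():
    np.save(f"ref_{c}.npy",R[c]["color"])
    im=cv2.resize(R[c]["color"][v:v+140,u:u+120,::-1],None,fx=4,fy=4,interpolation=cv2.INTER_CUBIC)
    cv2.imwrite(f"pics/stop_{c}.png",im)
M=np.array([(.4831,-.1766),(.503,-.1493),(.5573,-.1601),(.5655,-.1786),(.5644,-.1973)])
r=least_squares(lambda c:np.hypot(*(M-c).T)-.042,[.524,-.186]);c=r.x
print(c,r.fun,[round(np.degrees(np.arctan2(*(m-c)[::-1])),1) for m in M])
```

```text
[ 0.5240606  -0.18568069] [-4.49125556e-05  3.69307059e-05 -5.68251867e-05  3.99867529e-05
 -2.05305697e-05] [np.float64(167.5), np.float64(120.1), np.float64(37.6), np.float64(9.7), np.float64(-16.1)]
```

View pics/stop_scene.png

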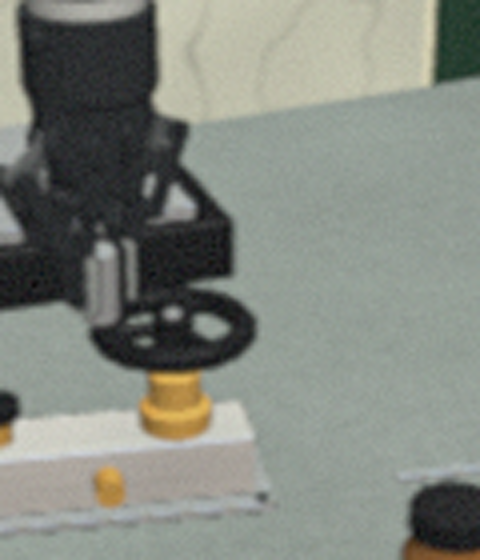

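View pics/stop_top.png

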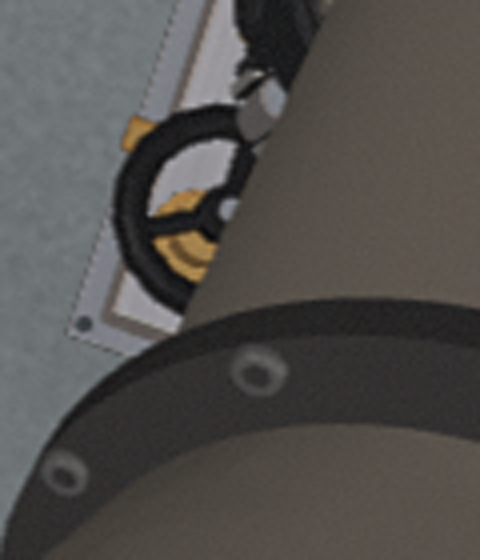

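Run:
```python
import numpy as np
c=np.array([.524,-.1857]);cmd=np.array([.5601,-.2066])
for k in range(9):
    rows=[]
    for i in range(1,11):
        a=np.radians(-16+80*k+8*i); p=c+.042*np.array([np.cos(a),np.sin(a)])
        rows.append([*(float(round(v,4)) for v in p-cmd),0,0,0,0,1])
    print(-16+80*(k+1),rows); cmd=cmd+rows[-1][:2]
```

```text
64 [[0.0055, 0.0151, 0, 0, 0, 0, 1], [0.0059, 0.0209, 0, 0, 0, 0, 1], [0.0055, 0.0267, 0, 0, 0, 0, 1], [0.0043, 0.0325, 0, 0, 0, 0, 1], [0.0023, 0.038, 0, 0, 0, 0, 1], [-0.0005, 0.0432, 0, 0, 0, 0, 1], [-0.0039, 0.0479, 0, 0, 0, 0, 1], [-0.008, 0.0521, 0, 0, 0, 0, 1], [-0.0126, 0.0557, 0, 0, 0, 0, 1], [-0.0177, 0.0586, 0, 0, 0, 0, 1]]
144 [[-0.0054, 0.0022, 0, 0, 0, 0, 1], [-0.0111, 0.0037, 0, 0, 0, 0, 1], [-0.0169, 0.0043, 0, 0, 0, 0, 1], [-0.0228, 0.0041, 0, 0, 0, 0, 1], [-0.0286, 0.0031, 0, 0, 0, 0, 1], [-0.0341, 0.0012, 0, 0, 0, 0, 1], [-0.0394, -0.0013, 0, 0, 0, 0, 1], [-0.0443, -0.0046, 0, 0, 0, 0, 1], [-0.0486, -0.0085, 0, 0, 0, 0, 1], [-0.0524, -0.013, 0, 0, 0, 0, 1]]
224 [[-0.0031, -0.005, 0, 0, 0, 0, 1], [-0.0055, -0.0103, 0, 0, 0, 0, 1], [-0.0071, -0.016, 0, 0, 0, 0, 1], [-0.0079, -0.0218, 0, 0, 0, 0, 1], [-0.0079, -0.0276, 0, 0, 0, 0, 1], [-0.0071, -0.0334, 0, 0, 0, 0, 1], [-0.0055, -0.0391, 0, 0, 0, 0, 1], [-0.0031, -0.0444, 0, 0, 0, 0, 1], [0.0, -0.0494, 0, 0, 0, 0, 1], [0.0038, -0.0539, 0, 0, 0, 0, 1]]
304 [[0.0043, -0.0039, 0, 0, 0, 0, 1], [0.0092, -0.0072, 0, 0, 0, 0
[... 1281 characters left out ...]
-0.0437, 0, 0, 0, 0, 1]]
624 [[0.0008, -0.0058, 0, 0, 0, 0, 1], [0.0024, -0.0115, 0, 0, 0, 0, 1], [0.0048, -0.0168, 0, 0, 0, 0, 1], [0.0079, -0.0218, 0, 0, 0, 0, 1], [0.0117, -0.0263, 0, 0, 0, 0, 1], [0.016, -0.0302, 0, 0, 0, 0, 1], [0.0209, -0.0335, 0, 0, 0, 0, 1], [0.0262, -0.036, 0, 0, 0, 0, 1], [0.0317, -0.0379, 0, 0, 0, 0, 1], [0.0375, -0.0389, 0, 0, 0, 0, 1]]
704 [[0.0059, -0.0002, 0, 0, 0, 0, 1], [0.0117, 0.0004, 0, 0, 0, 0, 1], [0.0174, 0.0019, 0, 0, 0, 0, 1], [0.0228, 0.0041, 0, 0, 0, 0, 1], [0.0279, 0.007, 0, 0, 0, 0, 1], [0.0325, 0.0106, 0, 0, 0, 0, 1], [0.0366, 0.0148, 0, 0, 0, 0, 1], [0.04, 0.0195, 0, 0, 0, 0, 1], [0.0428, 0.0247, 0, 0, 0, 0, 1], [0.0448, 0.0302, 0, 0, 0, 0, 1]]
```

Emit:
step_arm --pt "0.0055 0.0151 0 0 0 0 1" --pt "0.0059 0.0209 0 0 0 0 1" --pt "0.0055 0.0267 0 0 0 0 1" --pt "0.0043 0.0325 0 0 0 0 1" --pt "0.0023 0.038 0 0 0 0 1" --pt "-0.0005 0.0432 0 0 0 0 1" --pt "-0.0039 0.0479 0 0 0 0 1" --pt "-0.008 0.0521 0 0 0 0 1" --pt "-0.0126 0.0557 0 0 0 0 1" --pt "-0.0177 0.0586 0 0 0 0 1"

```text
t: 13.88
eef_pos: [0.5436, -0.1484, 0.1283]
tool_rot: [0.002, 0.557, 0.831, 0.0]
contact_force: [2.1, -4.9, 5.4]
gripper_width: 0.241
```

Emit:
step_arm --pt "-0.0054 0.0022 0 0 0 0 1" --pt "-0.0111 0.0037 0 0 0 0 1" --pt "-0.0169 0.0043 0 0 0 0 1" --pt "-0.0228 0.0041 0 0 0 0 1" --pt "-0.0286 0.0031 0 0 0 0 1" --pt "-0.0341 0.0012 0 0 0 0 1" --pt "-0.0394 -0.0013 0 0 0 0 1" --pt "-0.0443 -0.0046 0 0 0 0 1" --pt "-0.0486 -0.0085 0 0 0 0 1" --pt "-0.0524 -0.013 0 0 0 0 1"

```text
t: 14.72
eef_pos: [0.4914, -0.1592, 0.1282]
tool_rot: [0.001, 0.556, 0.831, 0.001]
contact_force: [2.0, 3.1, 8.7]
gripper_width: 0.238
```

Emit:
step_arm --pt "-0.0031 -0.005 0 0 0 0 1" --pt "-0.0055 -0.0103 0 0 0 0 1" --pt "-0.0071 -0.016 0 0 0 0 1" --pt "-0.0079 -0.0218 0 0 0 0 1" --pt "-0.0079 -0.0276 0 0 0 0 1" --pt "-0.0071 -0.0334 0 0 0 0 1" --pt "-0.0055 -0.0391 0 0 0 0 1" --pt "-0.0031 -0.0444 0 0 0 0 1" --pt "0.0 -0.0494 0 0 0 0 1" --pt "0.0038 -0.0539 0 0 0 0 1"

```text
t: 15.55
eef_pos: [0.4933, -0.2143, 0.1282]
tool_rot: [-0.001, 0.557, 0.831, 0.0]
contact_force: [-4.2, 1.3, 14.8]
gripper_width: 0.239
```

Emit:
step_arm --pt "0.0043 -0.0039 0 0 0 0 1" --pt "0.0092 -0.0072 0 0 0 0 1" --pt "0.0145 -0.0097 0 0 0 0 1" --pt "0.02 -0.0116 0 0 0 0 1" --pt "0.0258 -0.0126 0 0 0 0 1" --pt "0.0317 -0.0128 0 0 0 0 1" --pt "0.0375 -0.0122 0 0 0 0 1" --pt "0.0432 -0.0107 0 0 0 0 1" --pt "0.0486 -0.0085 0 0 0 0 1" --pt "0.0537 -0.0056 0 0 0 0 1"

```text
t: 16.38
eef_pos: [0.5475, -0.2206, 0.1282]
tool_rot: [0.0, 0.557, 0.831, 0.0]
contact_force: [-2.6, -1.1, 11.8]
gripper_width: 0.234
```

Emit:
step_arm --pt "0.0046 0.0036 0 0 0 0 1" --pt "0.0087 0.0078 0 0 0 0 1" --pt "0.0121 0.0125 0 0 0 0 1" --pt "0.0149 0.0177 0 0 0 0 1" --pt "0.0169 0.0232 0 0 0 0 1" --pt "0.0181 0.029 0 0 0 0 1" --pt "0.0185 0.0348 0 0 0 0 1" --pt "0.0181 0.0406 0 0 0 0 1" --pt "0.0169 0.0464 0 0 0 0 1" --pt "0.0149 0.0519 0 0 0 0 1"

```text
t: 17.22
eef_pos: [0.5627, -0.169, 0.1283]
tool_rot: [0.001, 0.557, 0.831, -0.0]
contact_force: [-0.9, -3.6, 8.9]
gripper_width: 0.241
```

Emit:
step_arm --pt "-0.0028 0.0052 0 0 0 0 1" --pt "-0.0062 0.0099 0 0 0 0 1" --pt "-0.0103 0.0141 0 0 0 0 1" --pt "-0.0149 0.0177 0 0 0 0 1" --pt "-0.02 0.0206 0 0 0 0 1" --pt "-0.0254 0.0228 0 0 0 0 1" --pt "-0.0311 0.0243 0 0 0 0 1" --pt "-0.0369 0.0249 0 0 0 0 1" --pt "-0.0428 0.0247 0 0 0 0 1" --pt "-0.0486 0.0237 0 0 0 0 1"

```text
t: 18.05
eef_pos: [0.5154, -0.1445, 0.1283]
tool_rot: [0.002, 0.556, 0.831, 0.001]
contact_force: [4.4, -1.7, 4.9]
gripper_width: 0.241
```

Emit:
step_arm --pt "-0.0055 -0.0019 0 0 0 0 1" --pt "-0.0108 -0.0044 0 0 0 0 1" --pt "-0.0157 -0.0077 0 0 0 0 1" --pt "-0.02 -0.0116 0 0 0 0 1" --pt "-0.0238 -0.0161 0 0 0 0 1" --pt "-0.0269 -0.0211 0 0 0 0 1" --pt "-0.0293 -0.0264 0 0 0 0 1" --pt "-0.0309 -0.0321 0 0 0 0 1" --pt "-0.0317 -0.0379 0 0 0 0 1" --pt "-0.0317 -0.0437 0 0 0 0 1"

```text
t: 18.88
eef_pos: [0.482, -0.1868, 0.1281]
tool_rot: [-0.001, 0.556, 0.831, 0.001]
contact_force: [-2.8, 3.2, 15.1]
gripper_width: 0.239
```

Emit:
step_arm --pt "0.0008 -0.0058 0 0 0 0 1" --pt "0.0024 -0.0115 0 0 0 0 1" --pt "0.0048 -0.0168 0 0 0 0 1" --pt "0.0079 -0.0218 0 0 0 0 1" --pt "0.0117 -0.0263 0 0 0 0 1" --pt "0.016 -0.0302 0 0 0 0 1" --pt "0.0209 -0.0335 0 0 0 0 1" --pt "0.0262 -0.036 0 0 0 0 1" --pt "0.0317 -0.0379 0 0 0 0 1" --pt "0.0375 -0.0389 0 0 0 0 1"

```text
t: 19.72
eef_pos: [0.5194, -0.2275, 0.1282]
tool_rot: [-0.0, 0.557, 0.831, 0.0]
contact_force: [-2.9, -0.3, 11.6]
gripper_width: 0.237
```

Emit:
step_arm --pt "0.0059 -0.0002 0 0 0 0 1" --pt "0.0117 0.0004 0 0 0 0 1" --pt "0.0174 0.0019 0 0 0 0 1" --pt "0.0228 0.0041 0 0 0 0 1" --pt "0.0279 0.007 0 0 0 0 1" --pt "0.0325 0.0106 0 0 0 0 1" --pt "0.0366 0.0148 0 0 0 0 1" --pt "0.04 0.0195 0 0 0 0 1" --pt "0.0428 0.0247 0 0 0 0 1" --pt "0.0428 0.0247 0 0 0 0 1"

```text
t: 20.55
eef_pos: [0.5631, -0.2013, 0.1282]
tool_rot: [-0.0, 0.556, 0.831, 0.001]
contact_force: [-0.6, 1.1, 10.6]
gripper_width: 0.233
```

Emit:
step_arm --pt "0.001 0.0027 0 0 0 0 1" --pt "0.002 0.0055 0 0 0 0 1" --pt "0.002 0.0055 0 0 0 0 1" --pt "0.002 0.0055 0 0 0 0 1"

```text
t: 20.88
eef_pos: [0.5646, -0.1966, 0.1282]
tool_rot: [0.0, 0.556, 0.831, 0.0]
contact_force: [-1.6, -0.9, 10.1]
gripper_width: 0.237
```

Run:
```python
from ov import *
R=cams()
o=bot.get_obs();print(o["t"],o["eef_pos"].round(5),o["contact_force"].round(1),o["gripper_width"])
d=o["eef_pos"][:2]-[.52406,-.18568];print(np.hypot(*d),np.degrees(np.arctan2(d[1],d[0])))
for c,(u,v) in {"scene":(190,70),"top":(320,150)}.items():
    im=cv2.resize(R[c]["color"][v:v+140,u:u+120,::-1],None,fx=4,fy=4,interpolation=cv2.INTER_CUBIC)
    cv2.imwrite(f"pics/end_{c}.png",im)
    np.save(f"end_{c}.npy",R[c]["color"])
```

```text
20.9833 [ 0.56468 -0.19655  0.12825] [-2.4 -0.1 10.2] 0.2436887919584615
0.04205382007666026 -14.982197227999338
```

View pics/end_top.png

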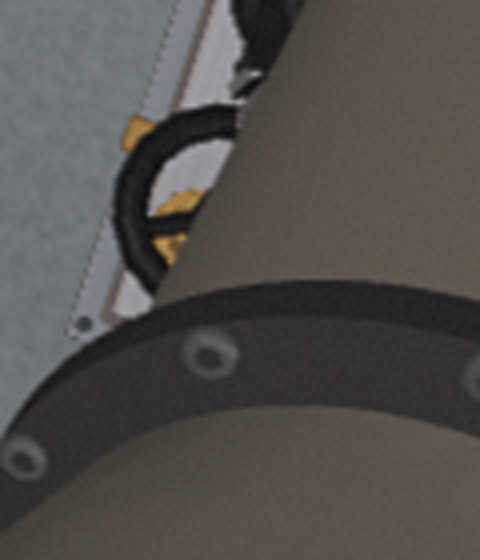

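View pics/end_scene.png

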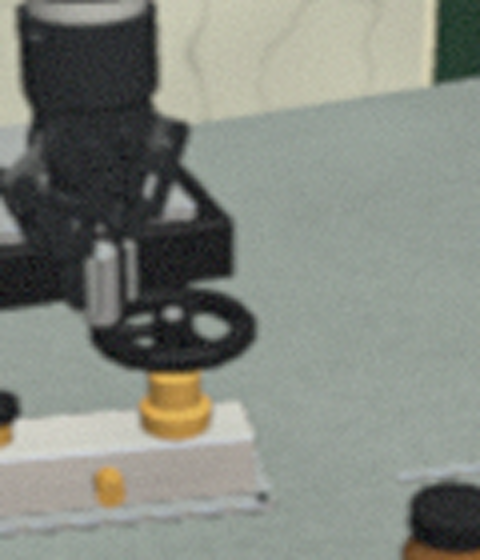

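Emit:
step_arm --pt "-0.0003 -0.001 0 0 0 0 1" --pt "-0.0003 -0.001 0 0 0 0 1" --pt "-0.0003 -0.001 0 0 0 0 1" --pt "-0.0003 -0.001 0 0 0 0 1" --pt "-0.0003 -0.001 0 0 0 0 1"

```text
t: 21.4
eef_pos: [0.5646, -0.1968, 0.1282]
tool_rot: [-0.0, 0.556, 0.831, 0.001]
contact_force: [-1.9, 1.4, 12.6]
gripper_width: 0.241
```

Run:
```python
from ov import *
o=bot.get_obs();print(o["t"],o["eef_pos"].round(5),o["contact_force"].round(1),o["gripper_width"],abs(o["joint_vel"]).max())
d=o["eef_pos"][:2]-[.52406,-.18568];print(np.hypot(*d),np.degrees(np.arctan2(d[1],d[0])))
run((.586,.161,0.05),(.524,-.186,-.25),(.5644,-.1973),"z",.09)
```

```text
21.4 [ 0.56462 -0.19675  0.12824] [-1.9  1.4 12.6] 0.2413522970268798 0.0019286032985794687
0.04204071325189983 -15.267732880819295
```

View pics/scene_z.png

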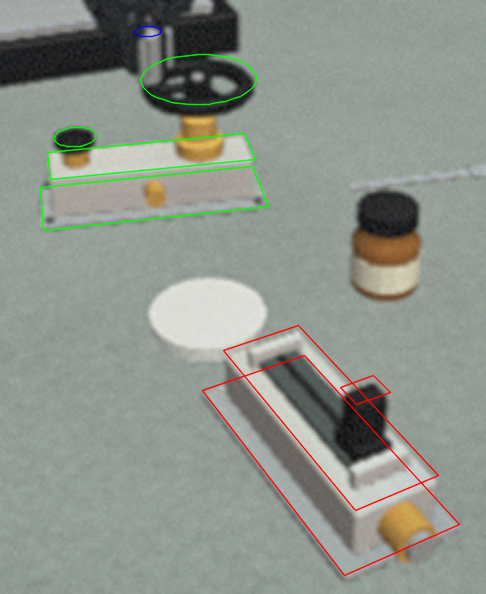

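The picture shows the selector grip home at the end stop (about 365, 420), the jar (390, 245) and dish (208, 315) where they started, and the handle still gripped (150, 55). The wheel is within about 1° of two full turns and is standing still.

Run:
```python
from station import bot
print(bot.hand_in())
```

```text
the job is handed in; nothing more can be done
None
```

The job is done and handed in at about 21.4 s, with the wheel two full turns open, standing still, and the handle still gripped.

- **Selector:** I slid the grip about 66.5 mm until it met the end stop beside the brass port. It did not move further when I pressed with up to about 23 N. The last picture shows it still home.
- **Handwheel:** I turned it about 184° clockwise until it stopped hard. The tool held still there with about 19 N against it, at a handle angle of −16.1° in the world frame. I then backed it off two turns anticlockwise.
- **Final angle:** the handle reads −15.3°, about 0.8° beyond exactly two turns. Part of that difference may come from the tool tilting under load at the stop. A small nudge back moved it only about 0.3°.
- **Bystanders:** the jar and dish look unmoved in the last picture.
- **Partial check:** the arm hid part of the wheel from the top camera at the end, so the final angle rests on the tool position and the scene camera. The scene picture matches the one taken at the stop.

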